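Set a knife-handle pin and inspect it under the loupe

ROBOT

A 6-joint arm with a two-finger parallel gripper is mounted at the origin on the work surface. World frame = base frame: x ahead of the robot, y to its left, z up, the work surface at z = 0. Lengths are in m, angles in rad, forces in N, time in s.
With the tool pointing down it reaches from about 0.3 to 0.875 m from the base axis. Payload 6.4 kg.
Tool frame: the origin (TCP) lies at the very end of the fingers, on their centre line; the grasp point (between the pads) lies 19 mm behind it; z points along the fingers, y is the direction in which the jaws open and shut (so a half turn about z gives the same grasp; the last joint's range is limited). The gripper opens to 85 mm and grips with 20 to 120 N. Pads are 22 mm wide; open, the fingers measure 114 mm over their backs; the gripper's body (76 mm by 85 mm) begins 54 mm behind the grasp point. The pads swing forward as they close: fully open they stand 13 mm farther back than shut.
Start: joints at [1.142, 0.181, 1.607, -0, 1.354, -0.206], TCP at [0.127, 0.561, 0.231] pointing down, gripper open.
Joint ranges: [-2.99, 2.99], [-0.89, 2.07], [0.3, 2.58], [-1.14, 4.28], [0, 2.63], [-3.12, 3.12]. Speed limits (rad/s): [2.57, 2.57, 3.01, 3.14, 3.14, 3.14].

INTERFACE

Orientations are given as a unit quaternion [w, x, y, z].
In Python, from bench import * gives the robot as it stands.
- The arm moves only by the tool arm_command, never from a script. Its argument "motion" is text: rows parted by semicolons, each of 7 numbers parted by spaces: the shift along the tool's x, y, z in units of 0.2 m (1.0 is 0.2 m), then the turn, a rotation vector about the tool's x, y, z in units of 60 degrees (1.0 is 60 degrees), then the opening, from 0 (shut) to 1 (fully open). In form: tx ty tz ax ay az grip; .... A call has 1 to 10 rows; each row shifts and turns the pose as measured when the row begins, along the tool's axes as they then stand; what a row does not reach is not made up. A row lasts 1/12 s, in which the tool goes at most 41.7 mm and 7.16 degrees, less where a joint would pass 70% of its speed; a pose out of reach is approached as far as the arm can. A call with a number of a shift or a turn outside -1 to 1 is refused whole. A call with a gripper value outside its range is refused whole. The fingers move at their own pace and stop on an object; the grip force is fixed at half the most. Time passes only in rows, so rows that do not move let the fingers close. It gives the time, the measured TCP pose, the force and the opening at its end, in the units of the state.
- get_obs(): the state, without advancing time (a new reading comes with each control period).
- camera(name): name is "scene" or "top" or "wrist"; returns a dict with "img" (420x560x3 uint8, red, green, blue), "intrinsics" (3x3 intrinsics, pixels), "distortion" ([k1, k2, p1, p2, k3] as OpenCV has them; the pictures are not rectified), "pose" (4x4, takes a point from camera to world coordinates); the wrist camera has in their place "mount" (4x4, takes a point from camera to tool coordinates, whose origin is the TCP and whose axes are the flange's). Camera axes: x right, y down, z forward; pixel columns grow to the right and rows downward; lengths in m; the calibration is good to about 2 mm. A picture is of the moment at which its call begins: read the wrist's pose just before it. There is no depth.
- hand_in(): hands the job in, once; it reports no verdict.
Trained networks look in the newest picture that a camera, given by its name, has taken for a name from the list of things; names that differ only in an ending like _2 or _b are one class to them, and where a whole thing is asked for, a point or a joint stands for the part that bears it (a point fixed in the world has none). Each returns a list of dicts, best first, with "conf" (0 to 1); they miss things now and then, are a little off and sometimes report something else, mostly with a low value. They report only what shows in the picture. A call takes as long as a camera call. They do not tell look-alikes from the thing itself.
- search_frame(camera, target): "box" ([left, top, right, bottom] in pixels, round what is visible of it).
The state is a dict: "time_s": time; "q": joint angles; "dq": joint speeds; "joint_efforts": joint torques, N m; "eef_pos": TCP position; "eef_rot": TCP orientation; "wrist_force": force on the tool from outside, world axes, zero at the start; "torque": the same for the moment, N m; "opening": opening from 0.0 (shut) to 1.0 (fully open).
Only numpy, scipy, OpenCV 4.12 (cv2) and the standard library are available. Lean on these libraries where they do the work, as an engineer would, in place of code of your own. Each camera call takes 0.05 s, during which the arm holds its last target.

TASK

Swing the pin press's lever all the way down to its stop to set the brass pin in the knife handle, and let it come back up fully. Then pick up the loupe and hold it level over the pin, its lens centred on the pin and the middle of its rim at the height marked by the pointer collar on the press's thin post; keep the loupe off the press, leave the collar as it is set and the other things on the bench where they are. Finish while still holding the loupe still there: do not put it down.

Things in the scene. Friction and masses are not known exactly. Their poses are not given: they have to be found in the camera images.
- press: Grey steel bench pin press, fixed. Origin on the bench straight below the pin; x from the pin to the lever's hinge (away from the robot at yaw 0), y left, z up. Base 230 x 90 x 15 mm, x -70 to +160 mm; two hinge cheeks 80 mm high at x 90 to 140 mm. Dark wooden knife handle fixed on the base: x within 16 mm, y -71 to +35 mm, top at 29 mm.
- pin (a point): Top of the brass pin (8 mm diameter) in the knife handle: press frame (0, 0, 31 mm).
- hinge (a point): Middle of the lever's hinge axis, which runs along the press's y: press frame (110, 0, 60 mm).
- lever (a joint): Angle of the press's sprung lever, rad: 0 at rest (leaning up and towards the robot, 70 degrees above level), 1.22 at its stop (level, pointing to the press's -x, punch on the pin). It takes about 3 N across the lever at the bar to start it, 8 N down at the stop, a little more when moved fast; damped, it comes back up by itself in about half a second when let go.
- bar (a point): Middle of the lever's cross bar: round steel, 14 mm diameter, 130 mm long along the press's y, 190 mm from the hinge axis. The lever arm (20 mm wide) joins it in the middle; each half is free from 10 to 65 mm out and can be taken from above. At rest 239 mm above the bench at press x +45 mm; at the stop 60 mm, at x -80 mm. It turns between the fingers as it swings.
- mark (a point): Focal-height mark: middle of an aluminium collar (26 mm diameter, 8 mm high, short pointer bar towards the pin's side) on the press's gauge post (10 mm diameter, top 130 mm above the bench, at press x +30, y +75 mm). Set 86 to 116 mm above the bench; a knock can shift it.
- loupe: Reading loupe flat on the bench left or right of the press, handle towards the robot within 30 degrees; about 100 g. Origin on its underside below the lens centre, handle along -x, z up. Steel rim 56 mm diameter, 26 mm high, with glass lens; wooden handle 16 mm wide, 8 to 26 mm above the underside, x -27 to -142 mm, round foot (18 mm) at its end. Grip it about 80 mm from the lens centre.
- lens (a point): Centre of the loupe's lens and rim, 13 mm above its underside.
- spring_clamp: Bystander: black spring clamp, 120 x 50 x 20 mm, lying on the other side of the press from the loupe; origin at the middle of its underside.
- screwdriver: Bystander: screwdriver 190 mm long lying at the left; origin at the middle of its underside.
- glue_bottle: Bystander: white glue bottle, 60 mm diameter, 160 mm high, standing at the back left; origin under its centre.
- oil_bottle: Bystander: amber bottle, 48 mm diameter, 130 mm high, standing at the back right; origin under its centre.
- washer: Bystander: brass washer, 40 mm diameter, 6 mm high, lying in front of the press; origin under its centre.
- spare_scale: Bystander: spare wooden knife scale 110 x 36 x 10 mm at the right; origin under its centre.
- glue_syringe: Bystander: white double-barrel syringe, about 245 x 70 x 20 mm, at the right; origin under the middle of its barrels.
Mind the look-alikes: they are no part of the job. Of the things that look like the loupe, the smallest one is meant.

How it is judged:
By the outcome, as a careful person would: the job done as asked, in the order asked, and still so for the second after the job is handed in, while the arm keeps its last pose, push and grip.
It also fails if it takes over 69 s, if anything falls off the work surface, if the arm or the gripper's body presses on something with over 40 N, if the wrist force passes 120 N, or if a joint passes its speed limit or range.

## Working session

There is one attempt and no reset: what is moved stays moved. The work goes in short steps, Python scripts to look and compute and a tool call to move; the robot and the scene stay as the last step left them, time stands still between calls to the robot, and variables do not carry over. Pictures are saved under pics/ and viewed, and the job is handed in when it is done.

Besides the shell and the picture viewer there is one more tool, called after "Call:" as name(argument=value, ...), one argument or row to a line, values as JSON. arm_command: Moves the arm, as the interface text tells. Shifts and turns lie within -1 to 1; 1 stands for 0.2 m of shift or 60 degrees of turn. Its arguments: {"type":"object","properties":{"motion":{"type":"string"}},"required":["motion"]}

```bash
ls -la; mkdir -p pics
cat > h.py <<'E'
from bench import *
import numpy as np, cv2
from scipy.spatial.transform import Rotation as R
def snap(name,fn):
    o=get_obs(); c=camera(name); cv2.imwrite('pics/'+fn,c['img'][:,:,::-1]); return o,c
E
python3 - <<'E'
from h import *
o=get_obs()
print({k:np.round(v,3) for k,v in o.items()})
for n in ['scene','top']:
    o,c=snap(n,n+'0.png')
    print(n,c['intrinsics'],c['distortion'],np.round(c['pose'],4).tolist())
    for t in ['press','pin','hinge','bar','mark','loupe','lens','spring_clamp','washer']:
        print(t,[(np.round(d['box']).astype(int).tolist(),round(d['conf'],2)) for d in search_frame(n,t)])
E
```

```text
total 12
drwxr-xr-x  3 agent agent 4096 Dec  7 08:20 .
drwxr-xr-x 23 root  root  4096 Dec  7 08:20 ..
drwxr-xr-x  2 agent agent 4096 Dec  7 08:20 pics
{'time_s': np.float64(0.0), 'q': array([ 1.142,  0.182,  1.608, -0.   ,  1.354, -0.206]), 'dq': array([-0.   , -0.   , -0.001,  0.001, -0.   ,  0.   ]), 'joint_efforts': array([-1.0000e-03, -4.4488e+01, -3.5133e+01, -1.0000e-03,  9.0000e-03,
       -0.0000e+00]), 'eef_pos': array([0.127, 0.56 , 0.23 ]), 'eef_rot': array([-0.   ,  0.111,  0.994, -0.001]), 'wrist_force': array([-0.039,  0.049,  0.278]), 'torque': array([ 0.013, -0.043, -0.024]), 'opening': np.float64(1.003)}
scene [[431.58393548   0.         280.86148354]
 [  0.         431.58393548 205.79893717]
 [  0.           0.           1.        ]] [-0.1146769  0.         0.         0.         0.       ] [[-0.8628, 0.3428, -0.3715, 0.9881], [0.5055, 0.5915, -0.6282, 0.8361], [0.0043, -0.7298, -0.6836, 1.1312], [0.0, 0.0, 0.0, 1.0]]
press [([212, 193, 282, 282], 0.9), ([261, 239, 268, 248], 0.67)]
pin [([214, 193, 283, 279], 0.85)]
hinge [([211, 194, 278, 281], 0.95), ([310, 366, 3
[... 561 characters left out ...]
          1.        ]] [-0.07738437  0.          0.          0.          0.        ] [[0.0289, -0.9982, 0.0519, 0.3876], [-0.9995, -0.0283, 0.0108, -0.0316], [-0.0093, -0.0522, -0.9986, 1.4036], [0.0, 0.0, 0.0, 1.0]]
press [([256, 136, 308, 205], 0.81), ([340, 176, 362, 224], 0.23)]
pin [([255, 136, 306, 201], 0.78)]
hinge [([254, 133, 309, 206], 0.96)]
bar [([261, 146, 310, 162], 0.78)]
mark [([258, 168, 266, 173], 0.48), ([260, 142, 306, 159], 0.17)]
loupe [([317, 260, 388, 304], 0.92), ([174, 216, 222, 282], 0.8), ([338, 179, 362, 229], 0.79)]
lens [([176, 211, 218, 279], 0.89), ([319, 261, 383, 306], 0.66)]
spring_clamp [([158, 173, 188, 198], 0.71)]
washer [([254, 218, 266, 231], 0.63)]
```

View pics/scene0.png

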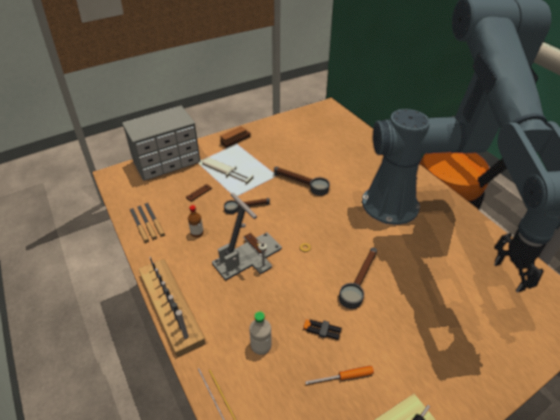

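View pics/top0.png

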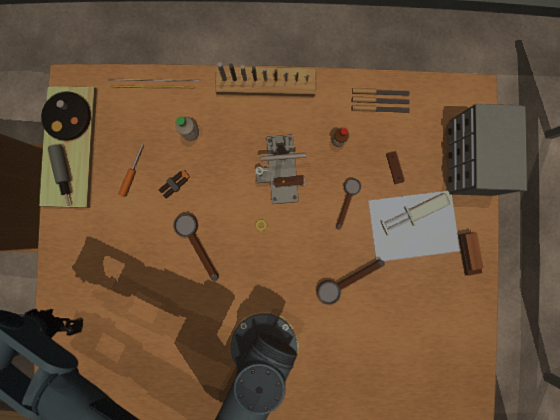

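Run:
```python
import cv2
a=cv2.imread('pics/top0.png')[120:315,150:400]; cv2.imwrite('pics/top0c.png',cv2.resize(a,None,fx=3,fy=3,interpolation=cv2.INTER_CUBIC))
a=cv2.imread('pics/scene0.png')[160:345,180:400]; cv2.imwrite('pics/scene0c.png',cv2.resize(a,None,fx=3.2,fy=3.2,interpolation=cv2.INTER_CUBIC))
```

```text
(no output)
```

View pics/top0c.png

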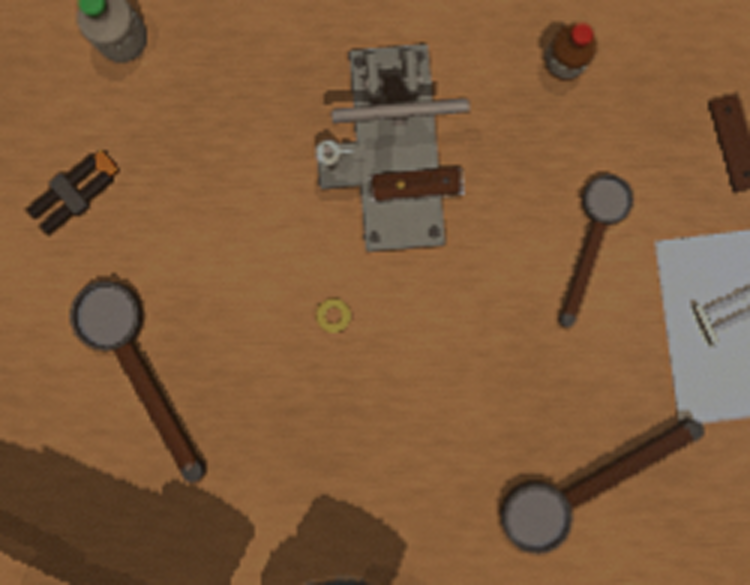

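View pics/scene0c.png

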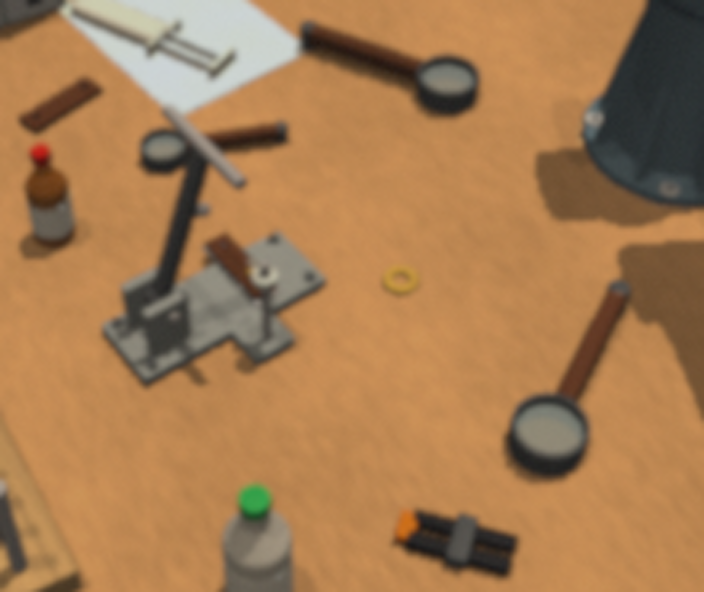

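Three loupe look-alikes in the top picture: (186,226), (352,186) and (329,291). The one at (352,186) is clearly the smallest, lies right of the press with its handle towards the robot, and fits the 56 mm rim. The enlarged crop confirms it. Now I'll get coarse poses.

```bash
cat >> h.py <<'E'
from scipy.optimize import least_squares
def proj(P,K,D,T):  # T cam->world
    Ti=np.linalg.inv(T); r=cv2.Rodrigues(Ti[:3,:3])[0]
    return cv2.projectPoints(np.float64(P).reshape(-1,3),r,Ti[:3,3],K,np.float64(D))[0].reshape(-1,2)
def ray(uv,z,K,D,T):
    n=cv2.undistortPoints(np.float64(uv).reshape(-1,1,2),K,np.float64(D)).reshape(-1,2)
    d=np.c_[n,np.ones(len(n))]@T[:3,:3].T; c=T[:3,3]
    return c+d*((z-c[2])/d[:,2])[:,None]
def toolT(o):
    T=np.eye(4); w,x,y,z=o['eef_rot']; T[:3,:3]=R.from_quat([x,y,z,w]).as_matrix(); T[:3,3]=o['eef_pos']; return T
def wT(o,c): return toolT(o)@c['mount']
def pw(p,P):
    P=np.float64(P).reshape(-1,3); c,s=np.cos(p[2]),np.sin(p[2])
    return np.c_[p[0]+c*P[:,0]-s*P[:,1],p[1]+s*P[:,0]+c*P[:,1],P[:,2]]
E
python3 - <<'E'
from h import *
c=camera('top'); K,D,T=c['intrinsics'],c['distortion'],c['pose']
uv=np.array([(349,48),(427,43),(444,244),(367,251),(401,184),(333,116),(469,104)])/3+[150-.33,120-.33]
P=np.array([(160,45,15),(160,-45,15),(-70,-45,15),(-70,45,15),(0,0,31),(45,65,239),(45,-65,239)])/1000
f=lambda p:(proj(pw(p,P),K,D,T)-uv).ravel()
s=least_squares(f,[.55,0,0]); print(s.x,np.round(s.fun.reshape(-1,2),1).tolist())
lu=np.array([(607,199),(567,320)])/3+[150-.33,120-.33]
L=ray(lu,.026,K,D,T); d=L[0]-L[1]; print('loupe',L, np.linalg.norm(d),np.degrees(np.arctan2(d[1],d[0])))
w=camera('wrist'); print(w['mount'],w['intrinsics'],w['distortion'])
E
```

```text
[ 0.55483943 -0.05076159  0.11294722] [[-0.1, 0.3], [0.3, -0.3], [0.7, 0.0], [-0.4, -0.0], [-0.1, -0.1], [-0.4, -0.0], [0.0, 0.1]]
loupe [[ 0.54506118 -0.28092124  0.026     ]
 [ 0.40921101 -0.23899241  0.026     ]] 0.14217347124325336 -17.152328313709525
[[ 4.22935567e-04 -9.50110060e-01 -3.11914563e-01  8.01840550e-02]
 [ 9.99999777e-01  5.63007965e-04 -3.59021579e-04  8.01011628e-04]
 [ 5.16720398e-04 -3.11914342e-01  9.50110086e-01 -1.43501829e-01]
 [ 0.00000000e+00  0.00000000e+00  0.00000000e+00  1.00000000e+00]] [[292.25482676   0.         281.028007  ]
 [  0.         292.25482676 206.47486863]
 [  0.           0.           1.        ]] [-0.02415434  0.          0.          0.          0.        ]
```

Call:
arm_command(
  motion="0 0 -0.06 0 0 0.118 1; 0 0 -0.06 0 0 0.118 1; 0 0 -0.06 0 0 0.118 1; 0 0 -0.06 0 0 0.118 1; 0 0 -0.06 0 0 0.118 1; 0 0 -0.06 0 0 0.118 1; 0 0 -0.06 0 0 0.118 1; 0 0 -0.06 0 0 0.118 1; 0 0 -0.06 0 0 0.118 1; 0 0 -0.06 0 0 0.118 1",
)

```text
time_s: 1.93
eef_pos: [0.1262, 0.5589, 0.3523]
eef_rot: [0.001, 0.673, 0.74, -0.004]
wrist_force: [-0.8, -0.5, -0.3]
opening: 1.004
```

```bash
cat >> h.py <<'E'
PR=np.array([0.55484,-0.05076,0.11295])
def go(tgt,yaw):
    # tool pointing down, tool y at world angle yaw (deg): remaining move in tool units
    o=get_obs(); T=toolT(o); a=np.radians(yaw)
    Rt=np.c_[[-np.sin(a),np.cos(a),0],[np.cos(a),np.sin(a),0],[0,0,-1.]]
    d=T[:3,:3].T@(np.float64(tgt)-T[:3,3])/.2
    r=R.from_matrix(T[:3,:3].T@Rt).as_rotvec()/np.radians(60)
    print('t',round(o['time_s'],2),'pos',np.round(o['eef_pos'],4),'ytool',np.round(np.degrees(np.arctan2(T[1,1],T[0,1])),2),'tilt',np.round(T[:3,2],4),'q',np.round(o['q'],2),'F',np.round(o['wrist_force'],1),'op',round(o['opening'],3))
    print('shift',np.round(d,4),'turn',np.round(r,4))
E
python3 -c "
from h import *
t=pw(PR,[[.0,-.037,.35]])[0];print(t);go(t,6.5)"
```

```text
[ 0.55901027 -0.08752423  0.35      ]
t 1.93 pos [0.1262 0.5589 0.3523] ytool 5.46 tilt [-0.0035 -0.0076 -1.    ] q [1.14 0.11 1.45 0.   1.59 1.05] F [-0.8 -0.5 -0.3] op 1.004
shift [-3.423   1.8469  0.0283] turn [-0.0041  0.0069 -0.0174]
```

Call:
arm_command(
  motion="-0.171 0.092 0 0 0 0 1; -0.171 0.092 0 0 0 0 1; -0.171 0.092 0 0 0 0 1; -0.171 0.092 0 0 0 0 1; -0.171 0.092 0 0 0 0 1; -0.171 0.092 0 0 0 0 1; -0.171 0.092 0 0 0 0 1; -0.171 0.092 0 0 0 0 1; -0.171 0.092 0 0 0 0 1; -0.171 0.092 0 0 0 0 1",
)

```text
time_s: 2.77
eef_pos: [0.3434, 0.2282, 0.3566]
eef_rot: [0.001, 0.671, 0.742, 0.002]
wrist_force: [0.8, 0.0, -0.1]
opening: 0.998
```

```bash
python3 -c "
from h import *
t=pw(PR,[[.0,-.037,.35]])[0];go(t,6.5); o,c=snap('wrist','w1.png')"
```

```text
t 2.77 pos [0.3434 0.2282 0.3566] ytool 5.75 tilt [ 0.003   0.0015 -1.    ] q [ 0.3  -0.29  1.81  0.    1.62  0.2 ] F [ 0.8  0.  -0.1] op 0.998
shift [-1.6786  0.9147  0.0338] turn [ 0.003  -0.0011 -0.0126]
```

View pics/w1.png

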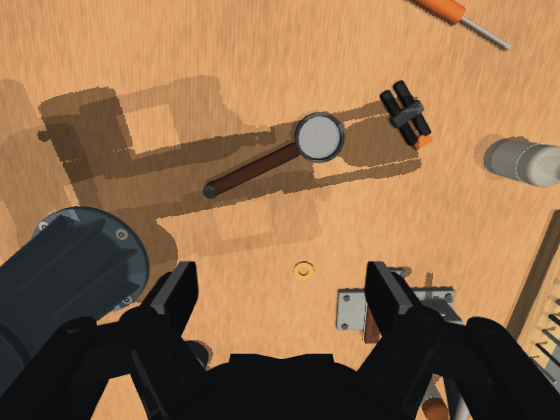

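Call:
arm_command(
  motion="-0.17 0.12 0 0 0 0 1; -0.17 0.12 0 0 0 0 1; -0.17 0.12 0 0 0 0 1; -0.17 0.12 0 0 0 -0.01 1; -0.17 0.12 0 0 0 0 1; 0 0 0 0 0 0 1; 0 0 0 0 0 0 1",
)

```text
time_s: 3.4
eef_pos: [0.4811, 0.063, 0.3584]
eef_rot: [0.004, 0.672, 0.74, 0.002]
wrist_force: [-0.5, 0.5, -0.1]
opening: 1.004
```

```bash
python3 -c "
from h import *
t=pw(PR,[[.0,-.037,.35]])[0];go(t,6.5); o,c=snap('wrist','w2.png')
np.save('w2.npy',wT(o,c))
P=np.array([(160,45,15),(160,-45,15),(-70,-45,15),(-70,45,15),(0,0,31),(45,65,239),(45,-65,239),(30,75,130)])/1000
print(np.round(proj(pw(PR,P),c['intrinsics'],c['distortion'],wT(o,c)),1).tolist())
cv2.imwrite('pics/w2c.png',cv2.resize(c['img'][200:400,130:400,::-1],None,fx=2.9,fy=2.9,interpolation=cv2.INTER_CUBIC))
"
```

```text
t 3.4 pos [0.4811 0.063  0.3584] ytool 5.52 tilt [ 0.009  -0.0017 -1.    ] q [-0.11 -0.11  1.66 -0.    1.59 -0.21] F [-0.5  0.5 -0.1] op 1.004
shift [-0.7864  0.3149  0.0467] turn [ 0.0084  0.0025 -0.0163]
[[405.0, 202.2], [399.3, 248.4], [275.5, 250.9], [274.4, 204.6], [314.9, 231.1], [385.5, 252.2], [374.1, 353.4], [347.1, 208.3]]
```

View pics/w2.png

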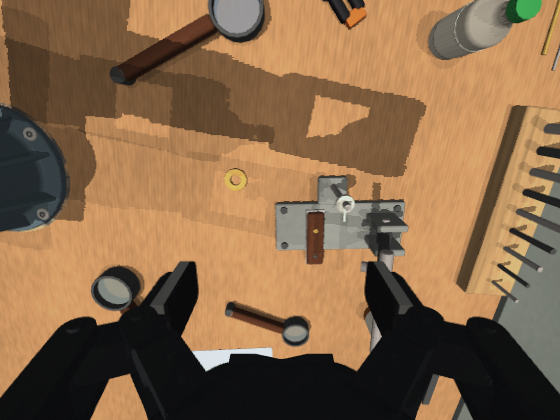

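View pics/w2c.png

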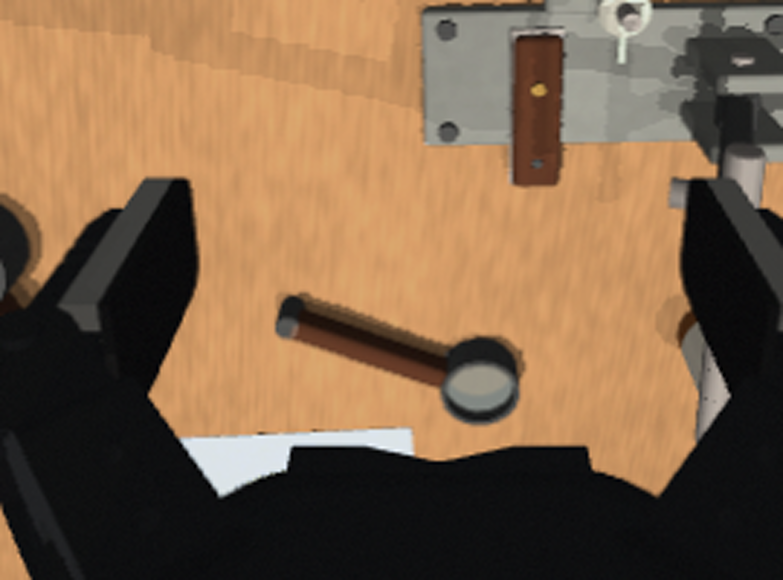

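```bash
python3 -c "
from h import *
t=pw(PR,[[.045,-.037,.30]])[0];go(t,6.47)"
```

```text
t 3.45 pos [0.481  0.0631 0.3582] ytool 5.56 tilt [ 0.0091 -0.0023 -1.    ] q [-0.11 -0.11  1.66 -0.    1.59 -0.21] F [ 0.1 -0.3 -0.2] op 1.005
shift [-0.783   0.5378  0.2983] turn [ 0.0084  0.0031 -0.0152]
```

Call:
arm_command(
  motion="-0.157 0.108 0.02 0.008 0.003 -0.015 1; -0.157 0.108 0.02 0 0 0 1; -0.157 0.108 0.03 0 0 0 1; -0.157 0.108 0.08 0 0 0 1; -0.157 0.108 0.13 0 0 0 1; 0 0 0 0 0 0 1",
)

```text
time_s: 3.95
eef_pos: [0.6072, -0.0733, 0.3052]
eef_rot: [0.002, 0.661, 0.751, 0.002]
wrist_force: [-1.8, 0.4, -2.6]
opening: 0.998
```

```bash
python3 -c "
from h import *
o,c=snap('wrist','w3.png')
P=np.array([(45,65,239),(45,-65,239),(45,0,239),(45,-37,239)])/1000
print(np.round(proj(pw(PR,P),c['intrinsics'],c['distortion'],wT(o,c)),1).tolist())
t=pw(PR,[[.045,-.037,.22]])[0];go(t,6.47)"
```

```text
[[275.7, 91.1], [274.1, 263.6], [274.8, 185.3], [274.4, 231.6]]
t 4.0 pos [ 0.6066 -0.0712  0.3081] ytool 7.38 tilt [ 0.008   0.0019 -1.    ] q [-0.31  0.2   1.43  0.    1.5  -0.44] F [-0.5  0.2  0.7] op 1.0
shift [-0.0543 -0.0252  0.4402] turn [ 0.0078 -0.0009  0.0151]
```

View pics/w3.png

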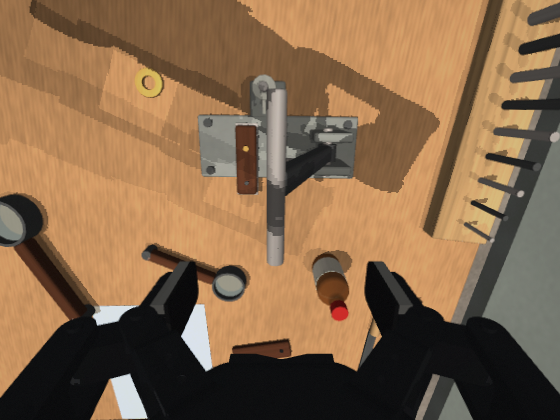

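Bar runs from (280,85) to (275,264), within a few pixels of the prediction and between the fingers. I'll go down and grip its right half.

Call:
arm_command(
  motion="-0.05 -0.02 0.05 0.008 0 0.015 1; 0 0 0.1 0 0 0 1; 0 0 0.1 0 0 0 1; 0 0 0.1 0 0 0 1; 0 0 0.08 0 0 0 1; 0 0 0 0 0 0 1",
)

```text
time_s: 4.5
eef_pos: [0.6024, -0.0746, 0.2246]
eef_rot: [0.003, 0.664, 0.748, 0.002]
wrist_force: [-1.3, 0.2, -0.7]
opening: 1.001
```

```bash
python3 -c "
from h import *
o,c=snap('wrist','w4.png')
t=pw(PR,[[.045,-.037,.22]])[0];go(t,6.47)"
```

```text
t 4.55 pos [ 0.6031 -0.0747  0.2264] ytool 6.82 tilt [ 0.0086 -0.0024 -1.    ] q [-0.32  0.25  1.53  0.    1.35 -0.44] F [-0.1  0.1 -0.6] op 1.0
shift [-0.0389 -0.0017  0.0323] turn [0.0079 0.0033 0.0058]
```

View pics/w4.png

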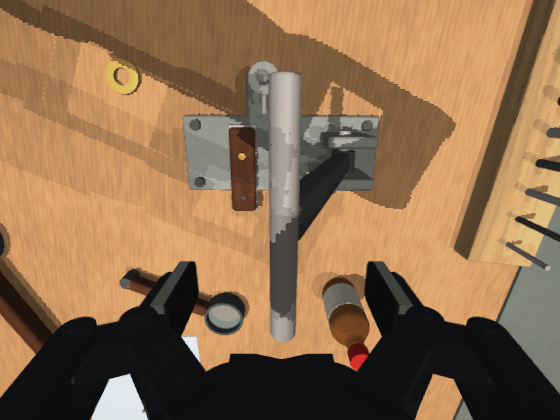

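Bar is centred between the fingers at (284,200–340), with the far end at (284,340) beyond the pads. I'll make the last fine move and close.

Call:
arm_command(
  motion="-0.035 0 0.03 0.008 0.003 0.005 1; 0 0 0 0 0 0 0; 0 0 0 0 0 0 0; 0 0 0 0 0 0 0; 0 0 0 0 0 0 0; 0 0 0 0 0 0 0; 0 0 0 0 0 0 0; 0 0 0 0 0 0 0; 0 0 0 0 0 0 0; 0 0 0 0 0 0 0",
)

```text
time_s: 5.38
eef_pos: [0.6042, -0.0818, 0.2287]
eef_rot: [0.003, 0.665, 0.746, -0.0]
wrist_force: [-0.7, 0.7, 0.3]
opening: 0.132
```

```bash
python3 -c "
from h import *
o,c=snap('wrist','w5.png')
t=pw(PR,[[.045,-.037,.22]])[0];go(t,6.47)
T=toolT(o);g=T@[0,0,-.019,1];g=g[:3]-[PR[0],PR[1],0];cs,s=np.cos(PR[2]),np.sin(PR[2]);print('grasp in press',cs*g[0]+s*g[1],-s*g[0]+cs*g[1],g[2])
"
```

```text
t 5.43 pos [ 0.6042 -0.0818  0.2287] ytool 6.58 tilt [ 0.0046 -0.0044 -1.    ] q [-0.33  0.26  1.52 -0.    1.36 -0.44] F [-0.8  1.2 -0.9] op 0.137
shift [-0.0029 -0.0031  0.0435] turn [0.0039 0.0046 0.0018]
grasp in press 0.04546822760656629 -0.036280114339352534 0.24765334072709155
```

View pics/w5.png

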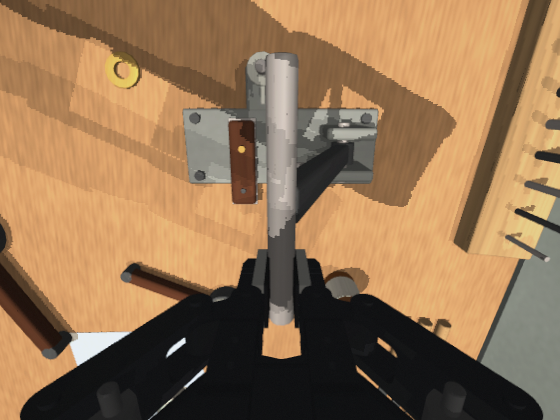

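Bar held, but about 9 mm too near the tips (grasp point z 0.248 against 0.239). I'll regrip lower.

Call:
arm_command(
  motion="0 0 0 0 0 0 0.5; 0 0 0 0 0 0 0.5; 0 0 0 0 0 0 0.5; 0 0 0.03 0.003 0.004 0 0.5; 0 0 0.025 0 0 0 0.5; 0 0 0.005 0 0 0 0; 0 0 0.003 0 0 0 0; 0 0 0.003 0 0 0 0; 0 0 0 0 0 0 0; 0 0 0 0 0 0 0",
)

```text
time_s: 6.27
eef_pos: [0.6042, -0.082, 0.2148]
eef_rot: [0.0, 0.665, 0.747, -0.0]
wrist_force: [0.3, 0.2, -0.0]
opening: 0.141
```

```bash
cat >> h.py <<'E'
def inpress(off=-.019):
    o=get_obs();T=toolT(o);g=(T@[0,0,off,1])[:3]-[PR[0],PR[1],0];cs,s=np.cos(PR[2]),np.sin(PR[2])
    x,y,z=cs*g[0]+s*g[1],-s*g[0]+cs*g[1],g[2]
    print('grasp in press',np.round([x,y,z],4),'r',round(np.hypot(x-.11,z-.06),4),'ang',round(np.degrees(np.arctan2(z-.06,.11-x)),2))
    return x,y,z
def arc(angs,r=.19):
    x,y,z=inpress(); o=get_obs();T=toolT(o)
    for a in angs:
        a=np.radians(a); tx,tz=.11-r*np.cos(a),.06+r*np.sin(a)
        d=np.array([tx-x,0,tz-z]); dw=np.array([d[0]*np.cos(PR[2]),d[0]*np.sin(PR[2]),d[2]])
        print(np.round(T[:3,:3].T@dw/.2,4)); x,z=tx,tz
E
python3 -c "
from h import *
t=pw(PR,[[.045,-.037,.22]])[0];go(t,6.47); arc(np.linspace(63,0,10))
"
```

```text
t 6.27 pos [ 0.6042 -0.082   0.2148] ytool 6.58 tilt [ 1.e-04 -5.e-04 -1.e+00] q [-0.33  0.27  1.53 -0.    1.34 -0.44] F [ 0.3  0.2 -0. ] op 0.141
shift [-0.0021 -0.0026 -0.0262] turn [0.     0.0005 0.0018]
grasp in press [ 0.0455 -0.0366  0.2338] r 0.1853 ang 69.64
[ 0.0002 -0.1089  0.0223]
[ 0.0002 -0.0999  0.0589]
[ 0.0002 -0.092   0.0706]
[ 0.0002 -0.0827  0.0813]
[ 0.0002 -0.0722  0.0908]
[ 0.0002 -0.0606  0.0989]
[ 1.000e-04 -4.810e-02  1.055e-01]
[ 1.000e-04 -3.490e-02  1.106e-01]
[ 1.00e-04 -2.11e-02  1.14e-01]
[ 1.000e-04 -7.100e-03  1.158e-01]
```

Run:
```python
import re
s=open('h.py').read().replace("off=-.019","off=-.0242"); open('h.py','w').write(s)
from h import *
arc(np.arange(66.5,34,-3.5))
```

```text
grasp in press [ 0.0455 -0.0366  0.239 ] r 0.1902 ang 70.19
[ 0.0001 -0.0565  0.0236]
[ 0.0001 -0.0525  0.0248]
[ 0.0001 -0.0509  0.0279]
[ 0.0001 -0.0491  0.031 ]
[ 0.0001 -0.0471  0.0339]
[ 0.0001 -0.0449  0.0367]
[ 0.0001 -0.0426  0.0394]
[ 0.0001 -0.0401  0.0419]
[ 0.0001 -0.0375  0.0443]
[ 0.0001 -0.0347  0.0465]
```

Call:
arm_command(
  motion="0 -0.054 0.022 0 0 0 0; 0 -0.053 0.025 0 0 0 0; 0 -0.051 0.028 0 0 0 0; 0 -0.049 0.031 0 0 0 0; 0 -0.047 0.034 0 0 0 0",
)

```text
time_s: 6.68
eef_pos: [0.5658, -0.0865, 0.1947]
eef_rot: [0.013, 0.665, 0.747, 0.011]
wrist_force: [-0.3, 3.6, 13.9]
opening: 0.14
```

```bash
python3 -c "
from h import *
go([0.6,0,.2],6.47)
arc(np.arange(50,14,-4))
"
```

```text
t 6.68 pos [ 0.5658 -0.0865  0.1947] ytool 6.64 tilt [ 3.340e-02 -8.000e-04 -9.994e-01] q [-0.37  0.19  1.68  0.01  1.25 -0.48] F [-0.3  3.6 13.9] op 0.14
shift [ 0.4099  0.2207 -0.0211] turn [0.0316 0.0044 0.0027]
grasp in press [ 0.006  -0.0367  0.2189] r 0.1899 ang 56.8
[ 0.0006 -0.093   0.0636]
[ 0.0003 -0.0507  0.0427]
[ 0.0003 -0.0476  0.0461]
[ 0.0004 -0.0443  0.0494]
[ 0.0004 -0.0407  0.0523]
[ 0.0004 -0.037   0.055 ]
[ 0.0004 -0.0331  0.0575]
[ 0.0004 -0.029   0.0596]
[ 0.0004 -0.0247  0.0615]
```

Call:
arm_command(
  motion="0 -0.056 0.04 0.006 0 0 0; 0 -0.053 0.043 0.006 0 0 0; 0 -0.05 0.046 0.006 0 0 0; 0 -0.047 0.05 0.006 0 0 0; 0 -0.044 0.054 0.006 0 0 0; 0 -0.04 0.056 0.006 0 0 0; 0 -0.036 0.058 0.006 0 0 0",
)

```text
time_s: 7.27
eef_pos: [0.5123, -0.0927, 0.1385]
eef_rot: [0.01, 0.665, 0.747, 0.004]
wrist_force: [-8.7, 2.8, 15.2]
opening: 0.142
```

```bash
python3 -c "
from h import *
go([0.6,0,.2],6.47)
arc(np.arange(32,-1,-4))
"
```

```text
t 7.27 pos [ 0.5123 -0.0927  0.1385] ytool 6.68 tilt [ 0.021  -0.0075 -0.9998] q [-0.41  0.15  1.84  0.    1.13 -0.53] F [-8.7  2.8 15.2] op 0.142
shift [ 0.4065  0.4953 -0.3018] turn [0.0191 0.0094 0.0033]
grasp in press [-0.0475 -0.0367  0.1627] r 0.188 ang 33.11
[ 0.0002 -0.0186  0.0096]
[ 0.0007 -0.0343  0.0567]
[ 0.0007 -0.0303  0.059 ]
[ 0.0007 -0.0261  0.061 ]
[ 0.0007 -0.0217  0.0626]
[ 0.0007 -0.0173  0.064 ]
[ 0.0007 -0.0128  0.0651]
[ 0.0007 -0.0082  0.0658]
[ 0.0007 -0.0036  0.0662]
```

Call:
arm_command(
  motion="0 -0.034 0.055 0.006 0.001 0 0; 0 -0.032 0.059 0.006 0.001 0 0; 0 -0.028 0.061 0.006 0 0 0; 0 -0.024 0.063 0.006 0 0 0; 0 -0.02 0.065 0.006 0 0 0; 0 -0.015 0.066 0.006 0 0 0; 0 -0.01 0.066 0.006 0 0 0",
)

```text
time_s: 7.85
eef_pos: [0.4816, -0.0961, 0.059]
eef_rot: [-0.003, 0.665, 0.747, -0.009]
wrist_force: [-6.3, 2.8, 11.5]
opening: 0.143
```

```bash
python3 -c "
from h import *
go([0.6,0,.2],6.47)
arc(np.arange(6,-5,-3))
"
```

```text
t 7.85 pos [ 0.4816 -0.0961  0.059 ] ytool 6.65 tilt [-0.0165 -0.0107 -0.9998] q [-0.43  0.24  1.93 -0.02  0.98 -0.53] F [-6.3  2.8 11.5] op 0.143
shift [ 0.4024  0.6311 -0.7199] turn [-0.0168  0.0083  0.0031]
grasp in press [-0.0775 -0.0366  0.0832] r 0.1889 ang 7.05
[ 0.0002 -0.0073  0.0167]
[ 0.0004 -0.003   0.0496]
[ 0.0004 -0.0004  0.0497]
[0.0004 0.0022 0.0497]
```

Call:
arm_command(
  motion="0 -0.006 0.045 -0.003 0.001 0 0; 0 -0.004 0.04 -0.003 0.001 0 0; 0 0 0.03 -0.003 0.001 0 0; 0 0 0.03 0 0 0 0; 0 0 0.03 0 0 0 0",
)

```text
time_s: 8.27
eef_pos: [0.4798, -0.0962, 0.0264]
eef_rot: [-0.001, 0.665, 0.747, -0.004]
wrist_force: [-17.3, 6.2, 48.9]
opening: 0.144
```

```bash
python3 -c "
from h import *
go([0.6,0,.2],6.47);inpress()
"
```

```text
t 8.27 pos [ 0.4798 -0.0962  0.0264] ytool 6.65 tilt [-0.0068 -0.0056 -1.    ] q [-0.44  0.3   1.95 -0.01  0.9  -0.55] F [-17.3   6.2  48.9] op 0.144
shift [ 0.4042  0.646  -0.8748] turn [-0.0071  0.0046  0.003 ]
grasp in press [-0.0795 -0.0366  0.0506] r 0.1897 ang -2.84
```

```bash
python3 -c "
from h import *
o,c=snap('wrist','w6.png');go([0.6,0,.2],6.47)
_,c=snap('scene','s6.png'); cv2.imwrite('pics/s6c.png',cv2.resize(c['img'][160:345,180:400,::-1],None,fx=3.2,fy=3.2,interpolation=cv2.INTER_CUBIC))"
```

```text
t 8.32 pos [ 0.4796 -0.0963  0.0265] ytool 6.65 tilt [-0.0077 -0.0056 -1.    ] q [-0.44  0.3   1.95 -0.01  0.9  -0.55] F [-11.4   4.9  31.1] op 0.143
shift [ 0.4045  0.6463 -0.875 ] turn [-0.0079  0.0044  0.0031]
```

View pics/w6.png

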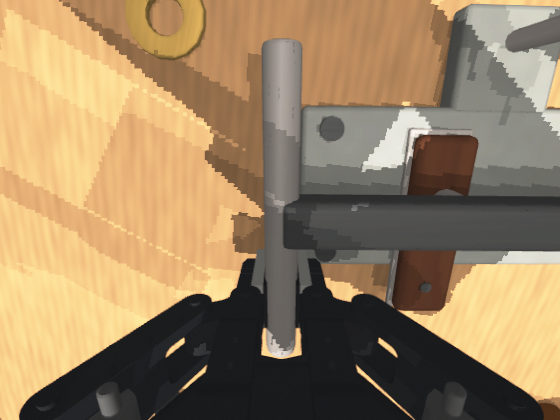

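View pics/s6c.png

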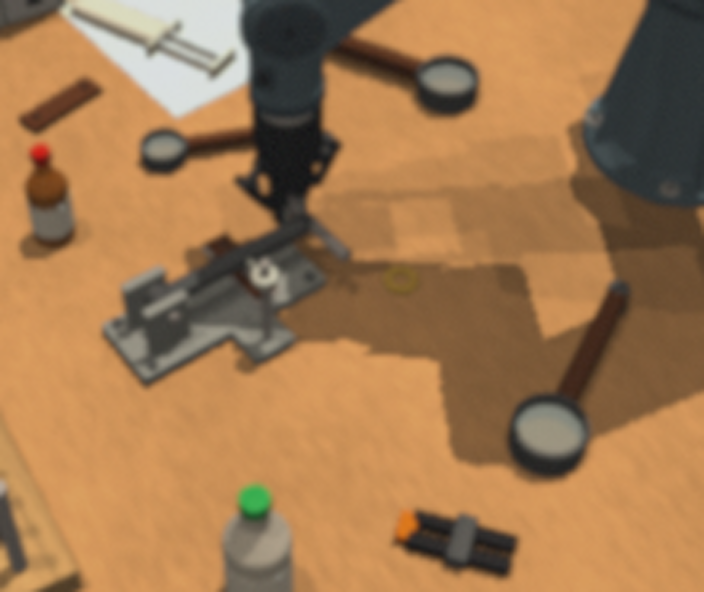

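Lever is level with the punch on the pin: the wrist view shows the arm horizontal across the handle at (430,222), and the wrist force reached 49 N. Now I'll ride it back up.

Run:
```python
s=open('h.py').read().replace("off=-.0242","off=-.0336"); open('h.py','w').write(s)
from h import *
arc(np.arange(4,73,4))
```

```text
grasp in press [-0.0796 -0.0366  0.0606] r 0.1896 ang 0.17
[-0.0003 -0.0003 -0.0635]
[-0.0003  0.0064 -0.066 ]
[-0.0003  0.011  -0.0654]
[-0.0003  0.0155 -0.0645]
[-0.0004  0.0199 -0.0632]
[-0.0004  0.0243 -0.0617]
[-0.0004  0.0286 -0.0598]
[-0.0004  0.0327 -0.0577]
[-0.0004  0.0366 -0.0553]
[-0.0004  0.0404 -0.0526]
[-0.0004  0.0439 -0.0497]
[-0.0004  0.0473 -0.0465]
[-0.0004  0.0504 -0.0431]
[-0.0004  0.0533 -0.0394]
[-0.0003  0.0559 -0.0356]
[-0.0003  0.0583 -0.0316]
[-0.0003  0.0603 -0.0275]
[-0.0003  0.0621 -0.0232]
```

Call:
arm_command(
  motion="0 0 -0.05 -0.005 0.004 0.003 0; 0 0.006 -0.066 0 0 0 0; 0 0.011 -0.065 0 0 0 0; 0 0.016 -0.065 0 0 0 0; 0 0.02 -0.063 0 0 0 0; 0 0.024 -0.062 0 0 0 0; 0 0.029 -0.06 0 0 0 0",
)

```text
time_s: 8.95
eef_pos: [0.5016, -0.0934, 0.1181]
eef_rot: [-0.001, 0.666, 0.746, -0.001]
wrist_force: [3.3, 2.3, -0.9]
opening: 0.143
```

Run:
```python
from h import *
go([0.6,0,.2],6.47);arc(np.arange(24,73,4))
```

```text
t 8.95 pos [ 0.5016 -0.0934  0.1181] ytool 6.49 tilt [-3.4e-03 -1.0e-04 -1.0e+00] q [-0.42  0.18  1.86 -0.    1.11 -0.53] F [ 3.3  2.3 -0.9] op 0.143
shift [ 0.4085  0.54   -0.4113] turn [-0.0032 -0.0002  0.0003]
grasp in press [-0.0575 -0.0364  0.1517] r 0.191 ang 28.69
[-0.     -0.0299  0.0721]
[ 0.      0.0289 -0.0597]
[ 0.      0.033  -0.0575]
[ 0.      0.0369 -0.0551]
[ 0.      0.0406 -0.0524]
[-0.      0.0442 -0.0494]
[-0.      0.0475 -0.0462]
[-0.      0.0507 -0.0428]
[-0.      0.0535 -0.0392]
[-0.      0.0561 -0.0353]
[-0.      0.0584 -0.0313]
[-0.      0.0605 -0.0272]
[-0.      0.0622 -0.0229]
```

Call:
arm_command(
  motion="0 0.032 -0.057 0 0 0 0; 0 0.037 -0.055 0 0 0 0; 0 0.041 -0.052 0 0 0 0; 0 0.044 -0.049 0 0 0 0; 0 0.048 -0.046 0 0 0 0; 0 0.051 -0.042 0 0 0 0; 0 0.054 -0.039 0 0 0 0; 0 0.056 -0.035 0 0 0 0",
)

```text
time_s: 9.62
eef_pos: [0.5768, -0.0851, 0.199]
eef_rot: [0.0, 0.666, 0.746, -0.002]
wrist_force: [2.2, -0.7, -3.3]
opening: 0.144
```

Run:
```python
from h import *
go([0.6,0,.2],6.47);arc([66,70])
```

```text
t 9.62 pos [ 0.5768 -0.0851  0.199 ] ytool 6.53 tilt [-0.0024 -0.0027 -1.    ] q [-0.35  0.23  1.62 -0.    1.3  -0.46] F [ 2.2 -0.7 -3.3] op 0.144
shift [ 0.4093  0.1638 -0.0063] turn [-0.0025  0.0023  0.001 ]
grasp in press [ 0.018  -0.0365  0.2326] r 0.1956 ang 61.94
[-0.0001  0.0736 -0.005 ]
[-0.0001  0.0614 -0.025 ]
```

Call:
arm_command(
  motion="0 0.06 -0.008 0 0 0 0; 0 0.05 -0.006 0 0 0 0; 0 0.02 0 0 0 0 0; 0 0 0 0 0 0 1; 0 0 0 0 0 0 1; 0 0 0 0 0 0 1; 0 0 0 0 0 0 1; 0 0 0 0 0 0 1; 0 0 0 0 0 0 1; 0 0 0 0 0 0 1",
)

```text
time_s: 10.45
eef_pos: [0.6048, -0.0821, 0.2101]
eef_rot: [0.002, 0.665, 0.747, -0.002]
wrist_force: [-0.1, -0.6, -0.4]
opening: 0.998
```

Run:
```python
from h import *
o,c=snap('wrist','w7.png');go([0.6,0,.2],6.47);inpress()
P=np.array([(45,65,239),(45,-65,239)])/1000
print(np.round(proj(pw(PR,P),c['intrinsics'],c['distortion'],wT(o,c)),1).tolist())
```

```text
t 10.5 pos [ 0.6048 -0.0821  0.2101] ytool 6.62 tilt [-1.0e-04 -5.3e-03 -1.0e+00] q [-0.33  0.28  1.54 -0.01  1.33 -0.44] F [-0.2 -0.   0.2] op 1.002
shift [0.4107 0.0237 0.0483] turn [-0.0006  0.005   0.0025]
grasp in press [ 0.0461 -0.0366  0.2437] r 0.1945 ang 70.82
[[278.6, 48.5], [278.5, 344.3]]
```

View pics/w7.png

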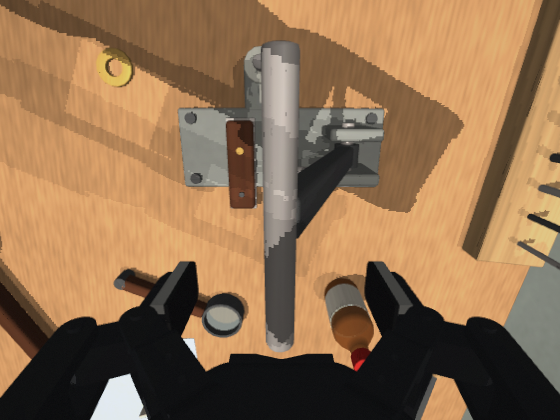

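Lever is back at rest: bar ends at (281,45) and (281,347), against a prediction of (279,48) and (279,344). Retreating upward, then to the loupe.

Call:
arm_command(
  motion="0 0 -0.12 0 0 0 1; 0 0 -0.15 0 0 0 1; 0 0 -0.15 0 0 0 1; 0 0 -0.15 0 0 0 1; -0.08 -0.06 0 0 0 0 1; -0.08 -0.08 0 0 0 0 1; -0.08 -0.08 0 0 0 0 1; -0.08 -0.08 0 0 0 0 1; -0.08 -0.08 0 0 0 0 1; -0.08 -0.08 0 0 0 0 1",
)

```text
time_s: 11.33
eef_pos: [0.5227, -0.1875, 0.3291]
eef_rot: [0.001, 0.662, 0.749, -0.002]
wrist_force: [-0.1, -0.0, 0.2]
opening: 0.998
```

Call:
arm_command(
  motion="0 0 0 0 0 -0.115 1; 0 0 0 0 0 -0.115 1; 0 0 0 0 0 -0.115 1; 0 0 0 0 0 -0.115 1; 0 0 0 0 0 -0.115 1; 0 0 0 0 0 -0.115 1; 0 0 0 0 0 -0.115 1; 0 0 0 0 0 -0.115 1; 0 0 0 0 0 -0.115 1; 0 0 0 0 0 -0.06 1",
)

```text
time_s: 12.17
eef_pos: [0.5185, -0.1929, 0.3294]
eef_rot: [0.0, 0.13, 0.991, -0.003]
wrist_force: [0.9, 0.6, 0.5]
opening: 0.997
```

Run:
```python
from h import *
o,c=snap('wrist','w8.png');go([.4686,-.2574,.15],72.85)
P=np.array([(.545,-.281,.026),(.4092,-.239,.026)])
print(np.round(proj(P,c['intrinsics'],c['distortion'],wT(o,c)),1).tolist())
print([d for t in ['loupe','lens'] for d in search_frame('wrist',t)])
```

```text
t 12.22 pos [ 0.5185 -0.1929  0.3294] ytool 75.1 tilt [-6.0e-04 -6.4e-03 -1.0e+00] q [-0.57  0.07  1.54 -0.01  1.54 -1.88] F [-0.5 -0.4 -1.1] op 1.002
shift [ 0.1592 -0.3699  0.8993] turn [-0.006   0.0011  0.0374]
[[232.7, 195.3], [231.6, 100.8]]
[{'box': [212.9, 96.6, 253.2, 213.9], 'conf': 0.71}, {'box': [99.9, 0.0, 160.4, 52.8], 'conf': 0.7}, {'box': [218.4, 96.0, 253.0, 211.8], 'conf': 0.6}]
```

View pics/w8.png

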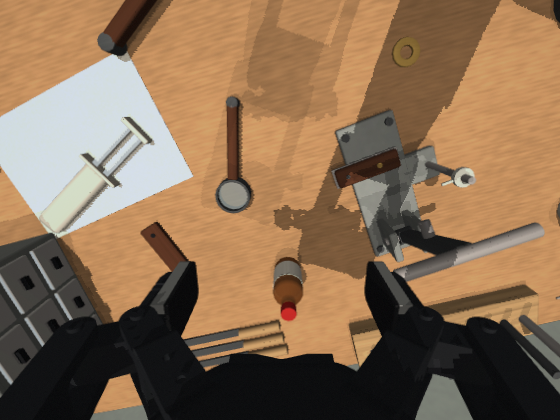

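Run:
```python
from h import *
import pickle
c=camera('wrist');o=get_obs(); pickle.dump((c,o),open('c8.pkl','wb'))
T=wT(o,c)
im=c['img'][:,:,::-1]
cv2.imwrite('pics/w8c.png',cv2.resize(im[100:270,320:560],None,fx=3.3,fy=3.3,interpolation=cv2.INTER_CUBIC))
cv2.imwrite('pics/w8d.png',cv2.resize(im[85:220,190:280],None,fx=4.4,fy=4.4,interpolation=cv2.INTER_CUBIC))
for z in (.02,.13,.086,.101,.116): print(z,np.round(proj(pw(PR,[[.03,.075,z]]),c['intrinsics'],c['distortion'],T),1).tolist())
print(np.round(proj(pw(PR,[[0,0,.031]]),c['intrinsics'],c['distortion'],T),1).tolist())
```

```text
0.02 [[427.7, 162.9]]
0.13 [[470.4, 178.6]]
0.086 [[450.6, 171.3]]
0.101 [[456.9, 173.6]]
0.116 [[463.6, 176.1]]
[[378.4, 164.1]]
```

View pics/w8c.png

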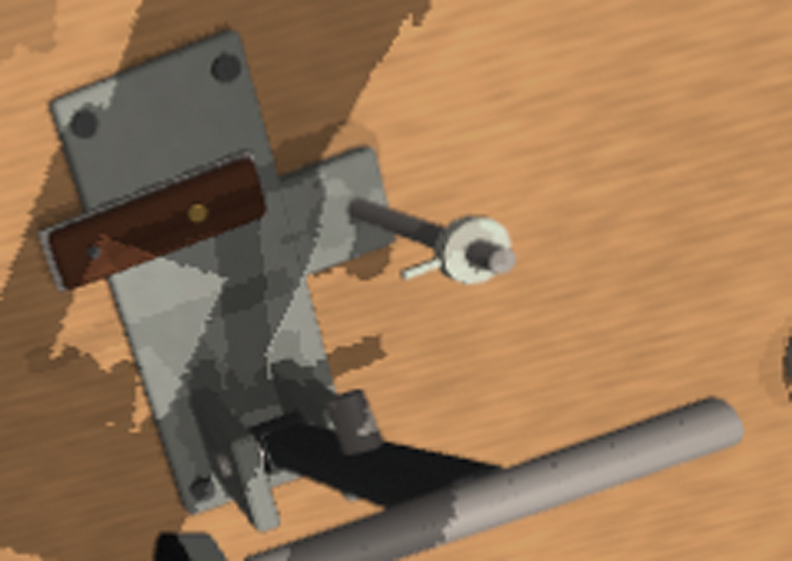

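View pics/w8d.png

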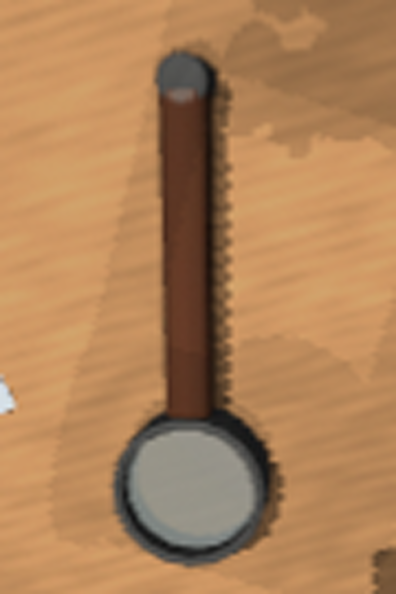

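Call:
arm_command(
  motion="0 0 0 -0.006 0 -0.083 1; 0 0 0 0 0 -0.083 1; 0 0 0 0 0 -0.083 1",
)

```text
time_s: 12.62
eef_pos: [0.5185, -0.1929, 0.3294]
eef_rot: [0.0, 0.005, 1.0, 0.0]
wrist_force: [0.2, -0.4, 0.8]
opening: 1.001
```

Run:
```python
from h import *
go([.465,.027,.2],90)
```

```text
t 12.62 pos [ 0.5185 -0.1929  0.3294] ytool 89.48 tilt [ 9.e-04  0.e+00 -1.e+00] q [-0.57  0.07  1.54  0.    1.54 -2.13] F [ 0.2 -0.4  0.8] op 1.001
shift [0.2781 1.0968 0.6468] turn [ 0.      0.0008 -0.0087]
```

Call:
arm_command(
  motion="0.045 0.18 0 0 0 0 1; 0.045 0.18 0 0 0 0 1; 0.045 0.18 0.05 0 0 0 1; 0.045 0.18 0.1 0 0 0 1; 0.045 0.18 0.1 0 0 0 1; 0.045 0.18 0.13 0 0 0 1; 0 0.02 0.15 0 0 0 1; 0 0 0.1 0 0 0 1",
)

```text
time_s: 13.28
eef_pos: [0.4697, 0.0295, 0.2068]
eef_rot: [0.008, 0.014, 1.0, -0.002]
wrist_force: [-0.2, -0.1, -0.9]
opening: 0.999
```

Call:
arm_command(
  motion="0 0 0 0 -0.11 0 1; 0 0 0 0 -0.11 0 1; 0 0 0 0 -0.11 0 1; 0 0 0 0 -0.11 0 1; 0 0 0 0 -0.11 0 1; 0 0 0 0 -0.11 0 1; 0 0 0 0 0 0 1",
)

```text
time_s: 13.87
eef_pos: [0.4637, 0.0332, 0.1917]
eef_rot: [0.348, 0.02, 0.937, -0.004]
wrist_force: [-1.2, 1.0, -1.5]
opening: 0.998
```

Run:
```python
from h import *
import pickle
o,c=snap('wrist','w9.png'); pickle.dump((c,o),open('c9.pkl','wb'));go([.465,.027,.2],90)
T=wT(o,c); print(T[:3,3])
for P in [[0,0,.031],[.03,.075,.13],[.03,.075,.105],[.03,.075,.11],[.03,.075,.115],[.03,.075,.015]]: print(P,np.round(proj(pw(PR,[P]),c['intrinsics'],c['distortion'],T),1).tolist())
```

```text
t 13.92 pos [0.466  0.0323 0.1948] ytool 87.69 tilt [ 0.6523 -0.0227 -0.7576] q [-0.32 -0.53  2.45  0.35  0.56 -2.08] F [ 0.6 -0.6  0.1] op 0.995
shift [-0.0143 -0.0265 -0.0225] turn [-0.0093  0.6791 -0.0386]
[0.31009196 0.03986324 0.24852532]
[0, 0, 0.031] [[207.3, 154.6]]
[0.03, 0.075, 0.13] [[278.1, 242.9]]
[0.03, 0.075, 0.105] [[278.1, 220.7]]
[0.03, 0.075, 0.11] [[278.1, 225.0]]
[0.03, 0.075, 0.115] [[278.1, 229.3]]
[0.03, 0.075, 0.015] [[278.1, 154.2]]
```

View pics/w9.png

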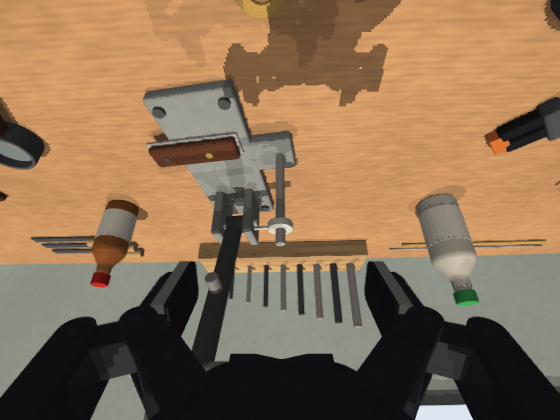

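Run:
```python
import cv2
a=cv2.imread('pics/w9.png')[145:255,195:305]; cv2.imwrite('pics/w9c.png',cv2.resize(a,None,fx=5,fy=5,interpolation=cv2.INTER_CUBIC))
```

```text
(no output)
```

View pics/w9c.png

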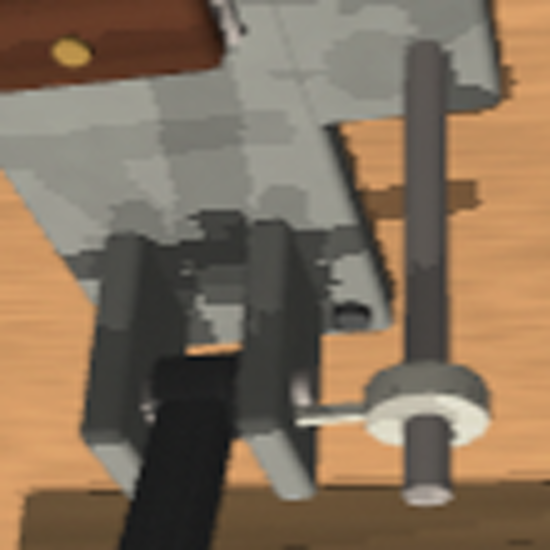

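Collar ring at crop (428,403), i.e. pixel (280,225). Corrected against the post top (130 mm) and the pin, this puts the mark at z ≈ 0.110 m. Levelling the tool and going back to the loupe.

Call:
arm_command(
  motion="0 0 0 0 0.11 0 1; 0 0 0 0 0.11 0 1; 0 0 0 0 0.11 0 1; 0 0 0 0 0.11 0 1; 0 0 0 0 0.11 0 1; 0 0 0 0 0.11 0 1; 0 -0.05 0 0 0.02 0.05 1; 0 -0.1 0 0 0 0.08 1; 0 -0.15 0 0 0 0.08 1; 0 -0.18 0 0 0 0.05 1",
)

```text
time_s: 14.75
eef_pos: [0.4644, -0.0728, 0.2122]
eef_rot: [-0.021, 0.176, 0.984, -0.015]
wrist_force: [0.8, -0.7, -0.1]
opening: 1.004
```

Run:
```python
from h import *
go([.4686,-.2574,.15],72.85)
```

```text
t 14.75 pos [ 0.4644 -0.0728  0.2122] ytool 69.76 tilt [-0.0471 -0.0224 -0.9986] q [-0.38 -0.01  1.85 -0.04  1.33 -1.59] F [ 0.8 -0.7 -0.1] op 1.004
shift [-0.3512 -0.8466  0.3305] turn [-0.0347 -0.0358 -0.0521]
```

Call:
arm_command(
  motion="-0.06 -0.16 0 -0.035 -0.036 -0.05 1; -0.06 -0.17 0.03 0 0 0 1; -0.06 -0.17 0.06 0 0 0 1; -0.06 -0.17 0.06 0 0 0 1; -0.06 -0.16 0.06 0 0 0 1; -0.03 -0.02 0.05 0 0 0 1; 0 0 0 0 0 0 1",
)

```text
time_s: 15.33
eef_pos: [0.4835, -0.2864, 0.1738]
eef_rot: [-0.002, 0.165, 0.986, -0.014]
wrist_force: [-0.7, 0.8, 0.3]
opening: 1.0
```

Run:
```python
from h import *
o,c=snap('wrist','w10.png');go([.4686,-.2574,.15],72.85);T=wT(o,c)
P=np.array([(.545,-.281,.026),(.4092,-.239,.026),(.4686,-.2574,.026)])
print(np.round(proj(P,c['intrinsics'],c['distortion'],T),1).tolist())
```

```text
t 15.38 pos [ 0.4839 -0.2864  0.1749] ytool 71.01 tilt [-0.0064 -0.0283 -0.9996] q [-0.73  0.2   1.7  -0.03  1.22 -1.96] F [-0.5 -1.1 -0. ] op 0.999
shift [0.1197 0.1156 0.1209] turn [-0.0276  0.0026 -0.0307]
[[307.3, 242.1], [306.6, 104.4], [307.0, 169.7]]
```

View pics/w10.png

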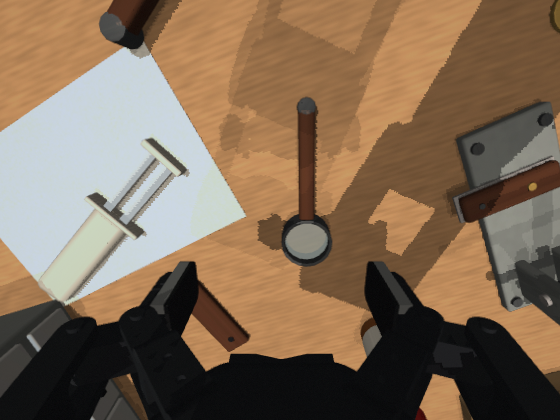

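Call:
arm_command(
  motion="0.06 0.058 0.06 -0.028 0.003 -0.031 1; 0.06 0.058 0.1 0 0 0 1; 0 0 0.15 0 0 0 1; 0 0 0.15 0 0 0 1; 0 0 0 0 0 0 1",
)

```text
time_s: 15.8
eef_pos: [0.4745, -0.26, 0.0885]
eef_rot: [0.001, 0.15, 0.989, -0.005]
wrist_force: [-1.6, 1.1, -0.9]
opening: 0.998
```

Run:
```python
from h import *
o,c=snap('wrist','w11.png');go([.4686,-.2574,.006],72.85);T=wT(o,c)
P=np.array([(.545,-.281,.026),(.4092,-.239,.026),(.4686,-.2574,.026)])
print(np.round(proj(P,c['intrinsics'],c['distortion'],T),1).tolist())
```

```text
t 15.85 pos [ 0.4761 -0.2611  0.0913] ytool 72.75 tilt [ 0.003  -0.012  -0.9999] q [-0.72  0.28  1.8  -0.01  1.05 -1.98] F [-1.  -0.3  0. ] op 1.001
shift [0.0442 0.0112 0.4263] turn [-0.0101  0.0061 -0.0016]
[[281.8, 304.1], [281.8, 128.4], [281.8, 214.1]]
```

View pics/w11.png

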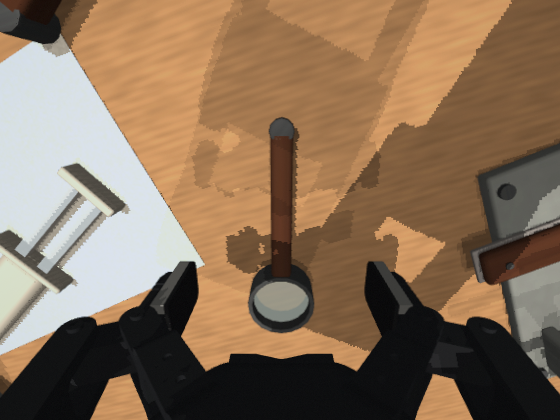

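Call:
arm_command(
  motion="0.02 0.01 0.08 -0.01 0.006 0 1; 0.02 0 0.1 0 0 0 1; 0 0 0.1 0 0 0 1; 0 0 0.07 0 0 0 1; 0 0 0.03 0 0 0 1; 0 0 0.01 0 0 0 1; 0 0 0 0 0 0 1",
)

```text
time_s: 16.43
eef_pos: [0.4793, -0.2622, 0.0233]
eef_rot: [0.006, 0.149, 0.989, -0.005]
wrist_force: [-0.5, -0.2, 0.5]
opening: 1.002
```

Run:
```python
from h import *
o,c=snap('wrist','w12.png');go([.4686,-.2574,.006],72.85)
```

```text
t 16.48 pos [ 0.4796 -0.2625  0.0238] ytool 72.89 tilt [ 0.0119 -0.0133 -0.9998] q [-0.72  0.39  1.82 -0.    0.91 -1.99] F [-0.1  0.3  0.2] op 0.998
shift [0.0615 0.0088 0.0877] turn [-0.0088  0.0146  0.0008]
```

View pics/w12.png

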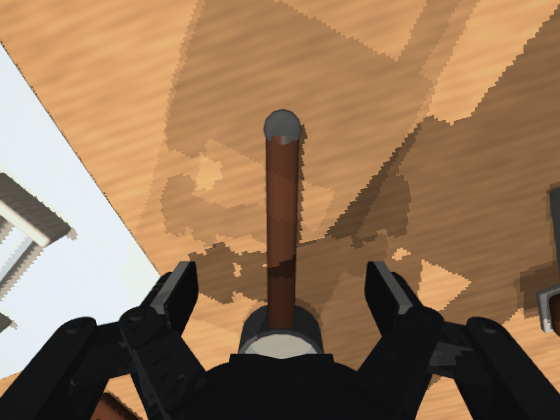

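Call:
arm_command(
  motion="0.065 0.009 0.03 -0.009 0.015 0 1; 0.01 0 0.04 0 0 0 1; 0.002 0 0.018 0 0 0 1; 0 0 0 0 0 0 1",
)

```text
time_s: 16.82
eef_pos: [0.4661, -0.2573, 0.0079]
eef_rot: [0.001, 0.149, 0.989, -0.001]
wrist_force: [-0.5, 0.5, -0.8]
opening: 0.998
```

Run:
```python
from h import *
go([.4686,-.2574,.006],72.85)
```

```text
t 16.82 pos [ 0.4661 -0.2573  0.0079] ytool 72.91 tilt [ 0.0024 -0.0021 -1.    ] q [-0.73  0.4   1.85  0.    0.89 -2.  ] F [-0.5  0.5 -0.8] op 0.998
shift [-0.0123  0.0033  0.0096] turn [-0.0012  0.0028  0.001 ]
```

Call:
arm_command(
  motion="0 0.003 0.003 0 0.003 0 0; 0 0 0 0 0 0 0; 0 0 0 0 0 0 0; 0 0 0 0 0 0 0; 0 0 0 0 0 0 0; 0 0 0 0 0 0 0; 0 0 0 0 0 0 0; 0 0 0 0 0 0 0; 0 0 0 0 0 0 0",
)

```text
time_s: 17.57
eef_pos: [0.4665, -0.2571, 0.0078]
eef_rot: [-0.0, 0.149, 0.989, -0.001]
wrist_force: [-0.1, 0.4, -1.6]
opening: 0.171
```

Run:
```python
from h import *
o,c=snap('wrist','w13.png');go([.4686,-.2574,.006],72.85)
```

```text
t 17.62 pos [ 0.4665 -0.2571  0.0077] ytool 72.88 tilt [-5.0e-04 -1.4e-03 -1.0e+00] q [-0.73  0.4   1.84 -0.    0.89 -2.  ] F [-0.  -0.4 -0.4] op 0.17
shift [-0.0106  0.0015  0.0086] turn [-0.0014 -0.0001  0.0005]
```

View pics/w13.png

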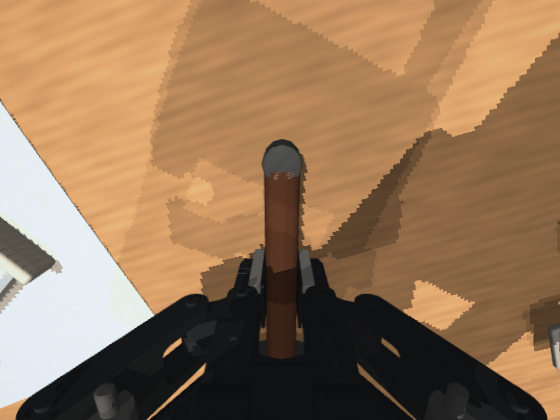

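Handle gripped (opening 0.17), seen between the pads at (282,290). Lifting gently.

Call:
arm_command(
  motion="0 0 -0.02 0 0 0 0; 0 0 -0.04 0 0 0 0; 0 0 -0.06 0 0 0 0; 0 0 -0.08 0 0 0 0; 0 0 -0.09 0 0 0 0; 0 0 -0.09 0 0 0 0; 0 0 -0.09 0 0 0 0; 0 0 -0.07 0 0 0 0; 0 0 -0.04 0 0 0 0; 0 0 -0.01 0 0 0 0",
)

```text
time_s: 18.45
eef_pos: [0.466, -0.2562, 0.1378]
eef_rot: [0.0, 0.149, 0.989, -0.001]
wrist_force: [0.7, 0.3, -0.5]
opening: 0.171
```

```bash
cat >> h.py <<'E'
def lens():
    o=get_obs(); T=toolT(o); l=(T@[-.082,0,-.0053,1])[:3]; print('lens',np.round(l,4),'loupe x-axis',np.round(-T[:3,0],3),'loupe up',np.round(-T[:3,2],3)); return l
def togo(pin=(.5550,-.0502,.1105),yaw=72.88):
    a=np.radians(yaw);Rt=np.c_[[-np.sin(a),np.cos(a),0],[np.cos(a),np.sin(a),0],[0,0,-1.]]
    lens(); t=np.array(pin)-Rt@[-.082,0,-.0053]; go(t,yaw)
E
python3 - <<'E'
from h import *
o,c=snap('wrist','w14.png');togo()
E
```

```text
lens [ 0.5446 -0.2805  0.1431] loupe x-axis [ 0.956 -0.294  0.001] loupe up [-0.     0.002  1.   ]
t 18.5 pos [ 0.4662 -0.2564  0.1377] ytool 72.9 tilt [ 2.0e-04 -2.1e-03 -1.0e+00] q [-0.73  0.19  1.8  -0.    1.15 -2.  ] F [ 0.5 -0.  -1.3] op 0.177
shift [0.2887 1.1163 0.1602] turn [-0.0018  0.0007  0.0004]
```

View pics/w14.png

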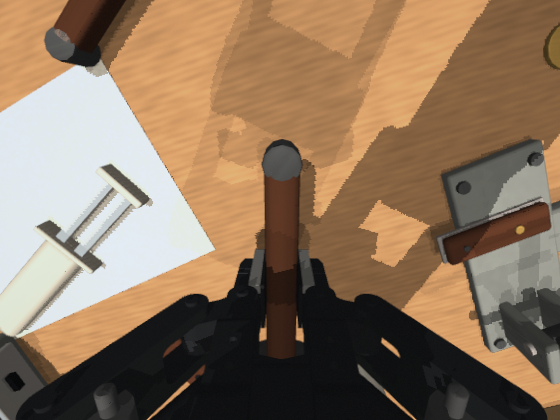

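Loupe rides along unslipped: foot at (282,160), same as before the lift. Carrying it over to the pin.

Call:
arm_command(
  motion="0.012 0.045 0 0 0 0 0; 0.023 0.09 0 0 0 0 0; 0.031 0.12 0 0 0 0 0; 0.034 0.13 0 0 0 0 0; 0.034 0.13 0 0 0 0 0; 0.034 0.13 0 0 0 0 0; 0.031 0.12 0 0 0 0 0; 0.026 0.1 0 0 0 0 0; 0.02 0.08 0 0 0 0 0; 0.01 0.04 0 0 0 0 0",
)

```text
time_s: 19.33
eef_pos: [0.4677, -0.0387, 0.1281]
eef_rot: [-0.008, 0.152, 0.988, 0.002]
wrist_force: [-0.2, -0.5, -0.6]
opening: 0.177
```

Run:
```python
from h import *
togo()
```

```text
lens [ 0.546  -0.0633  0.1321] loupe x-axis [ 0.954 -0.3   -0.017] loupe up [ 0.015 -0.007  1.   ]
t 19.33 pos [ 0.4677 -0.0387  0.1281] ytool 72.55 tilt [-0.0154  0.0067 -0.9999] q [-0.34  0.08  1.95  0.    1.13 -1.6 ] F [-0.2 -0.5 -0.6] op 0.177
shift [-0.0257  0.0735  0.1144] turn [ 0.0017 -0.0159 -0.0054]
```

Call:
arm_command(
  motion="-0.013 0.04 0.02 0.002 -0.008 -0.005 0; -0.013 0.03 0.03 0 -0.008 0 0; 0 0.005 0.03 0 0 0 0; 0 0 0.025 0 0 0 0; 0 0 0 0 0 0 0",
)

```text
time_s: 19.75
eef_pos: [0.4759, -0.0231, 0.1024]
eef_rot: [-0.001, 0.148, 0.989, -0.0]
wrist_force: [0.5, -0.1, -2.0]
opening: 0.166
```

Run:
```python
from h import *
togo()
for n in('top','scene'):
    o,c=snap(n,n+'20.png');T=c['pose']
    print(n,np.round(proj(np.array([(.5550,-.0502,.1105),(.5550,-.0502,.1235)]),c['intrinsics'],c['distortion'],T),1).tolist())
    print([d for d in search_frame(n,'loupe')])
togo()
a=cv2.imread('pics/top20.png')[120:240,215:335]; cv2.imwrite('pics/top20c.png',cv2.resize(a,None,fx=5,fy=5,interpolation=cv2.INTER_CUBIC))
a=cv2.imread('pics/scene20.png')[180:290,200:330]; cv2.imwrite('pics/scene20c.png',cv2.resize(a,None,fx=5,fy=5,interpolation=cv2.INTER_CUBIC))
```

```text
lens [ 0.5544 -0.047   0.1074] loupe x-axis [ 0.956 -0.292 -0.003] loupe up [ 0.003 -0.     1.   ]
t 19.75 pos [ 0.4759 -0.0231  0.1024] ytool 73.03 tilt [-0.0027  0.     -1.    ] q [-0.3   0.13  1.95 -0.    1.06 -1.57] F [ 0.5 -0.1 -2. ] op 0.166
shift [-0.0077 -0.0131 -0.0142] turn [-0.0007 -0.0025  0.0026]
top [[283.5, 177.8], [283.6, 177.3]]
[{'box': [267.7, 170.5, 294.2, 224.5], 'conf': 0.74}, {'box': [316.4, 258.6, 384.6, 304.4], 'conf': 0.73}, {'box': [175.2, 214.6, 217.3, 279.5], 'conf': 0.73}]
scene [[256.9, 227.8], [256.7, 225.0]]
[{'box': [247.9, 217.8, 300.5, 236.9], 'conf': 0.9}, {'box': [338.8, 244.1, 376.2, 308.6], 'conf': 0.59}, {'box': [292.6, 172.4, 329.9, 195.9], 'conf': 0.56}]
lens [ 0.5553 -0.0475  0.1094] loupe x-axis [ 0.956 -0.292 -0.   ] loupe up [0.    0.001 1.   ]
t 19.95 pos [ 0.4769 -0.0236  0.1041] ytool 73.0 tilt [-3.e-04 -6.e-04 -1.e+00] q [-0.3   0.13  1.95 -0.    1.06 -1.57] F [-0.1 -0.6 -1.2] op 0.175
shift [-0.0023 -0.0124 -0.0057] turn [-0.0007 -0.0001  0.002 ]
```

View pics/top20c.png

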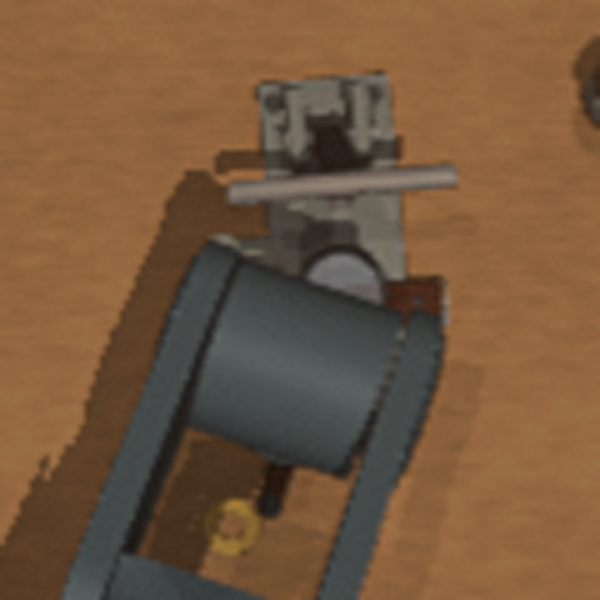

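View pics/scene20c.png

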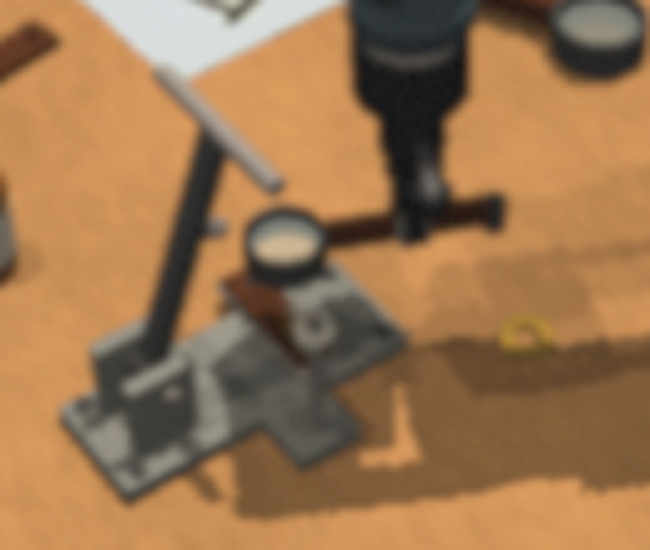

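Call:
arm_command(
  motion="-0.002 -0.012 -0.005 -0.001 0 0.002 0; 0 0 0 0 0 0 0",
)

```text
time_s: 20.12
eef_pos: [0.4771, -0.027, 0.1057]
eef_rot: [0.001, 0.149, 0.989, 0.0]
wrist_force: [0.9, 0.2, -0.8]
opening: 0.174
```

Run:
```python
from h import *
togo()
o,c=snap('wrist','w21.png');togo()
l=np.array([.555,-.0502,.1105])
c=camera('scene');K,D,T=c['intrinsics'],c['distortion'],c['pose']
cv2.imwrite('pics/scene21c.png',cv2.resize(c['img'][180:290,200:330,::-1],None,fx=5,fy=5,interpolation=cv2.INTER_CUBIC))
t=np.linspace(0,2*np.pi,40); l=lens()
ring=lambda z:np.c_[l[0]+.028*np.cos(t),l[1]+.028*np.sin(t),z+0*t]
u=proj(np.r_[ring(l[2]-.013),ring(l[2]+.013)],K,D,T); print('pred rim bbox crop',(np.r_[u.min(0),u.max(0)]-[200,180,200,180])*5)
print('pin crop',(proj(pw(PR,[[0,0,.031],[.03,.075,.1105],[.03,.075,.13]]),K,D,T)-[200,180])*5)
```

```text
lens [ 0.5554 -0.0512  0.1111] loupe x-axis [ 0.955 -0.295  0.001] loupe up [-0.001  0.     1.   ]
t 20.12 pos [ 0.4771 -0.027   0.1057] ytool 72.82 tilt [ 0.0011 -0.     -1.    ] q [-0.31  0.12  1.95  0.    1.06 -1.58] F [ 0.9  0.2 -0.8] op 0.174
shift [0.0035 0.0038 0.0026] turn [ 0.0003  0.0011 -0.0011]
lens [ 0.5554 -0.0511  0.1111] loupe x-axis [ 0.955 -0.295  0.001] loupe up [-0.001 -0.     1.   ]
t 20.17 pos [ 0.4771 -0.0269  0.1057] ytool 72.81 tilt [ 0.0013  0.     -1.    ] q [-0.31  0.12  1.95  0.    1.06 -1.58] F [ 0.2  0.7 -1. ] op 0.17
shift [0.0035 0.0033 0.0027] turn [ 0.0004  0.0011 -0.0011]
lens [ 0.5553 -0.0509  0.111 ] loupe x-axis [ 0.955 -0.295  0.001] loupe up [-0.001 -0.     1.   ]
pred rim bbox crop [239.76550609 193.84834129 326.39774295 282.70940918]
pin crop [[288.17706664 319.29076331]
 [312.44325402 327.54474309]
 [311.65092565 306.75168517]]
```

View pics/scene21c.png

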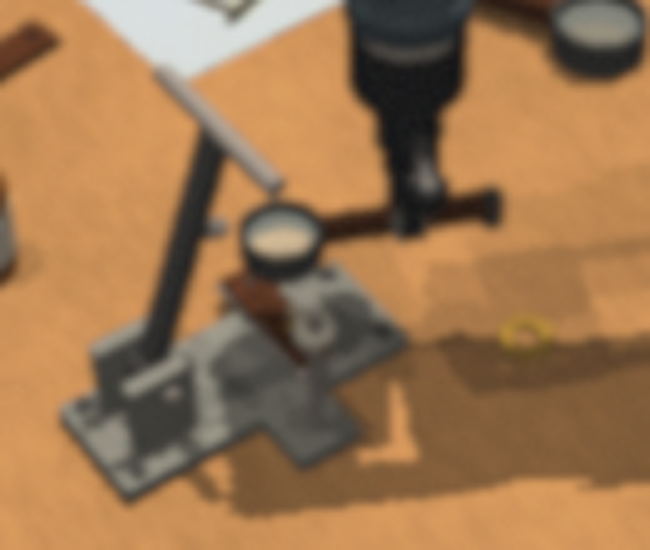

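View pics/w21.png

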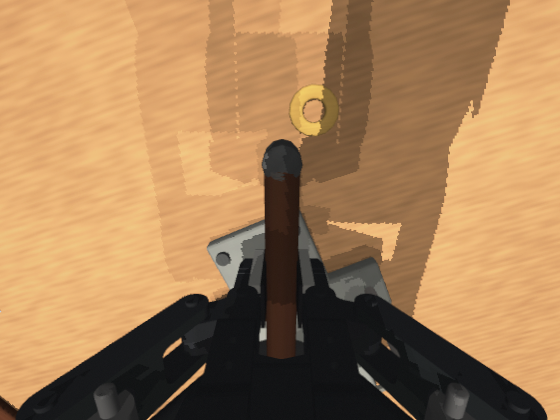

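Run:
```python
from h import *
c=camera('top');K,D,T=c['intrinsics'],c['distortion'],c['pose']; l=lens()
x0,y0=255,150
a=cv2.resize(c['img'][y0:y0+50,x0:x0+60,::-1],None,fx=12,fy=12,interpolation=cv2.INTER_CUBIC)
cv2.imwrite('pics/top22a.png',a.copy())
t=np.linspace(0,2*np.pi,60)
for z,col in((.013,(0,0,255)),(-.013,(0,255,0))):
    u=proj(np.c_[l[0]+.028*np.cos(t),l[1]+.028*np.sin(t),l[2]+z+0*t],K,D,T)
    cv2.polylines(a,[np.int32(((u-[x0,y0])+.5)*12)],True,col,1)
cv2.imwrite('pics/top22b.png',a)
```

```text
lens [ 0.5553 -0.0507  0.1109] loupe x-axis [ 0.955 -0.295  0.001] loupe up [-0.001 -0.     1.   ]
```

View pics/top22b.png

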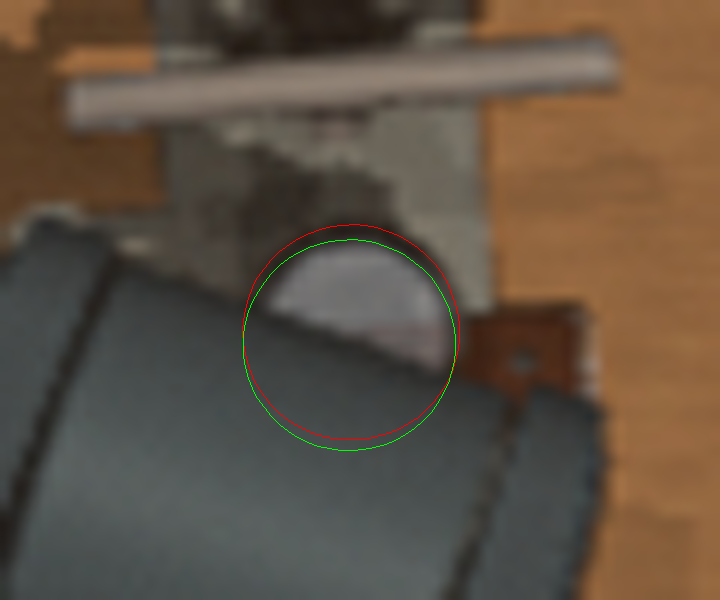

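Overlay check: the predicted rim circle, centred on the pin, falls on the seen rim with its top at about (351,228) and right side at about (460,340) in the crop, within about 1 mm. Loupe level, clear and still, lever at rest. Handing in.

Run:
```python
from h import *
togo(); print(np.round(get_obs()['dq'],4)); print(hand_in())
```

```text
lens [ 0.5553 -0.0507  0.1109] loupe x-axis [ 0.955 -0.295  0.001] loupe up [-0.001 -0.     1.   ]
t 20.27 pos [ 0.4769 -0.0265  0.1055] ytool 72.83 tilt [ 9.e-04  3.e-04 -1.e+00] q [-0.31  0.12  1.95  0.    1.06 -1.58] F [-0.8 -0.2 -1.2] op 0.169
shift [0.002  0.0017 0.0016] turn [ 0.0005  0.0007 -0.0008]
[ 0.0053  0.0011  0.0046  0.0009 -0.0008  0.0012]
the job is handed in; nothing more can be done
None
```

I pulled the press lever down to its stop, brought it back up to rest and let go. I then picked up the smallest loupe, right of the press, and handed in at 20.3 s while still holding it over the pin. The hand-in gave no verdict.

- **Lever:** the wrist camera showed it level with the punch on the pin, and the wrist force rose to about 49 N, against the 120 N limit. After release the bar was back at its rest position to within about 3 pixels.
- **Height mark:** a tilted close-up view, corrected against the post top and the pin, put the collar at about 110 mm, good to about 1 mm. An earlier view had suggested 111–112 mm.
- **Loupe position:** at the last reading the lens was within 1 mm of the pin sideways and at 110.9 mm. It was level to about 0.1° and still.
- **Camera checks:** the rim in the top view matched the prediction to about 1 mm. The scene camera put the rim about 3 mm lower than predicted, but it showed the collar similarly low, so I treated that as camera error.
- **Not fully checked:** the loupe hid the pin at the end, so its centring rests on the pin position measured earlier. The wrist camera put the press about 2 mm to the side of where the top camera did. I mainly used the top camera, which also located the loupe.
- **Other things on the bench:** I saw no sign of contact with them, but I did not check each one's position at the end.

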